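# Load the roller rack with job tins

### The arm

A 7-joint arm with a two-finger parallel gripper is mounted at the origin on the work surface. World frame = base frame: x ahead of the robot, y to its left, z up, the work surface at z = 0. Lengths are in mm, angles in rad, forces in N, time in s.
With the tool pointing down it reaches from about 400 to 900 mm from the base axis. Payload 5.5 kg.
Tool frame: the origin (TCP) lies midway between the tips of the shut fingers; the grasp point (between the pads) lies 19 mm behind it; z points along the fingers, y is the line along which they close (so a half turn about z gives the same grasp; the last joint's range is limited). The gripper opens to 92 mm and grips with 3 to 60 N. Pads are 19 mm wide; open, the fingers measure 130 mm over their backs; the gripper's body (75 mm by 190 mm) begins 47 mm behind the grasp point.
Start: joints at [1.394, 0.501, -0.427, 1.55, 0.221, 1.138, -0.21], TCP at [276.775, -588.129, 226.729] pointing down, gripper open.
Joint ranges: [-2.88, 2.88], [-0.31, 2.03], [-1.54, 1.56], [0.2, 2.42], [-1.41, 4.55], [0.19, 2.02], [-2.57, 2.57]. Speed limits (rad/s): [2.57, 2.57, 3.14, 3.14, 3.14, 3.14, 3.14].

### API

Orientations are given as a 3x3 rotation matrix whose columns are the frame's x, y, z axes.
In Python, from bench import * gives the robot as it stands.
- The arm moves only by the tool jog_arm, never from a script. Its argument "commands" is one flat list of numbers, 7 for each row, row after row: the shift along the tool's x, y, z in mm, then the turn, a rotation vector about the tool's x, y, z in degrees, then the opening, from 0 (shut) to 1 (fully open). In form: [x, y, z, wx, wy, wz, jaw, x, y, z, wx, wy, wz, jaw, ...]. A call has 1 to 10 rows; each row shifts and turns the commanded pose from where the row before left it, along the tool's axes as they then stand; what a row does not reach is not made up. A row lasts 1/8 s, in which the tool goes at most 62.5 mm and 10.7 degrees, less where a joint would pass 70% of its speed; a pose out of reach is approached as far as the arm can. A call is refused whole if a number of a shift passes 62.5 or a number of a turn 10.7, either way. A call with a gripper value outside its range is refused whole. The fingers move at their own pace and stop on an object; the grip force is fixed at half the most. Time passes only in rows, so rows that do not move let the fingers close. It gives the time, the measured TCP pose, the force, the opening and the grip force at its end, in the units of the state.
- sense(): the state, without advancing time (a new reading comes with each control period).
- snapshot(name): name is "side" or "top" or "wrist"; returns (picture, depth): 420x560x3 uint8, red, green, blue; 420x560 float32, mm along the optical axis (not along the pixel's ray), 0 where there is no reading.
- calibration(name): a dict with "fx", "fy", "cx", "cy" (pixels), "xyz" and "rotation" of the camera in the world; the wrist camera has in their place "tool_from_camera" (4x4, takes a point from camera to tool coordinates, whose origin is the TCP and whose axes are the flange's). Camera axes: x right, y down, z forward; pixel columns grow to the right and rows downward; lengths in mm; the calibration is good to about 2 mm. A picture is of the moment at which its call begins: read the wrist's pose just before it. calibration takes no time and is no camera call.
- finish_job(): hands the job in; it is judged then, once.
The state is a dict: "clock": time; "qpos": joint angles; "joint_vel": joint speeds; "effort": joint torques, N m; "eef_pos": TCP position; "ee_rot": TCP orientation; "ft_force": force on the tool from outside, world axes, zero at the start; "ft_torque": the same for the moment, N m; "width": finger opening in mm; "gripper_force": force on a finger pad.
Only numpy, scipy, OpenCV 4.12 (cv2) and the standard library are available. Lean on these libraries where they do the work, as an engineer would, in place of code of your own. Each camera call takes 0.05 s, during which the arm holds its last target. There are 200 camera calls.

### The job

Load the three rectangular steel tins onto the sloped roller rack: the two narrow tins lengthwise in the narrow lane, the long one first and the short one behind it, and the broad tin lengthwise in the wide lane. Set each one down gently on the upper half of its lane, let go, and leave it to roll down by itself, without touching it on the lower half, until the leading tins rest against the stop and the short tin rests against the long one. Do not disturb the bottle, the glass jar or the round tin.

Things in the scene. Friction and masses are not known exactly. Their poses are not given: they have to be found in the camera images.
- long_tin: The long narrow lidded steel tin, a plain closed rectangular box 120 long x 44 wide x 56 high (mm), about 0.35 kg, standing on the bench, turned up to 46 degrees either way; the longest of the three. Origin at the centre of its underside; x along its length, y across its width, z up. Symmetric: either end may lead.
- short_tin: The short narrow lidded steel tin, a plain closed rectangular box 80 long x 44 wide x 56 high (mm), about 0.25 kg, standing on the bench, turned up to 46 degrees either way; the shortest of the three. Origin at the centre of its underside; x along its length, y across its width, z up. Symmetric: either end may lead.
- broad_tin: The broad lidded steel tin, a plain closed rectangular box 100 long x 64 wide x 56 high (mm), about 0.4 kg, standing on the bench, turned up to 46 degrees either way; the widest of the three. Origin at the centre of its underside; x along its length, y across its width, z up. Symmetric: either end may lead.
- narrow_lane (a point): Point on the narrow lane (54 mm between guide rails, the lane farther from the robot; for the two 44 mm wide tins): on its centre line, level with the roller tops, in the loading half: 270 mm up from the inner face of the stop, 90 mm short of the loading end. x points UP the 6 degree slope along the lane to the loading end, y across the rack away from the robot, z square to the rollers.
- wide_lane (a point): Point on the wide lane (76 mm between guide rails, the lane nearer the robot; for the 64 mm wide tin): on its centre line, level with the roller tops, in the loading half: 270 mm up from the inner face of the stop, 90 mm short of the loading end. x points UP the 6 degree slope along the lane to the loading end, y across the rack away from the robot, z square to the rollers.
- rack: Foot of the fixed roller rack, 360 x 170 mm: origin on the bench under its middle, x level, towards its high loading end. Two lanes side by side, centre lines 89 mm apart, 360 mm long up from the stop plate (30 mm above the rollers). Roller tops are 50 mm above the bench at the stop, 88 mm at the loading end. Guide rails stand 12 mm above the rollers; the middle one is 24 mm thick, the outer 8.
- guard (a point): Middle of the bar of the upper guard hoop; axes as the lane points. Two guard hoops cross both lanes 45 and 125 mm up from the stop, bars 81 to 89 mm above the rollers: tins pass under, a gripper cannot. The upper half and loading end are open. Free rollers 20 mm thick, 30 mm apart, slight drag: a released tin rolls down at 0.05 to 0.3 m/s.
- bottle: Bystander: upright white plastic bottle, 52 mm diameter, 170 mm high; origin at the centre of its underside, z up. Leave alone.
- jar: Bystander: glass jar with a dark lid, 70 mm diameter, 90 mm high; origin at the centre of its underside, z up. Leave alone.
- round_tin: Bystander: round steel tin, 72 mm diameter, 50 mm high; origin at the centre of its underside, z up. Not for the rack; leave alone.

How it is judged (in metres and radians):
At the end, for the whole second after the job is handed in: All tins upright on the rollers, lengthwise (within 0.2 rad), centred within 14 mm of their lane centre lines, at rest: long tin in the narrow lane, front within 7 mm of the stop; short tin behind it, total of gaps at most 10 mm; broad tin in the wide lane, front within 7 mm of the stop (x of long_tin in the frame of narrow_lane between -0.22 and -0.203 m and y of long_tin in the frame of narrow_lane between -0.014 and 0.014 m and z of long_tin in the frame of narrow_lane between -0.008 and 0.008 m and angle between the x axis of each of long_tin, short_tin and the x axis of narrow_lane, either way round below 0.2 rad and linear speed of each of long_tin, short_tin, broad_tin below 0.02 m/s and x of short_tin in the frame of narrow_lane between -0.12 and -0.1 m and y of short_tin in the frame of narrow_lane between -0.014 and 0.014 m and z of short_tin in the frame of narrow_lane between -0.008 and 0.008 m and x of broad_tin in the frame of wide_lane between -0.23 and -0.213 m and y of broad_tin in the frame of wide_lane between -0.014 and 0.014 m and z of broad_tin in the frame of wide_lane between -0.008 and 0.008 m and angle between the x axis of broad_tin and the x axis of wide_lane, either way round below 0.2 rad); the robot touches nothing.
It fails at once if the robot touches a tin that is on the lower half of the rack (its centre less than 175 mm from the stop) ((contact force between any of the fingers, the arm and long_tin above 0.5 N and x of long_tin in the frame of narrow_lane between -0.32 and -0.095 m and y of long_tin in the frame of narrow_lane between -0.15 and 0.05 m and z of long_tin in the frame of narrow_lane between -0.03 and 0.03 m) or (contact force between any of the fingers, the arm and short_tin above 0.5 N and x of short_tin in the frame of narrow_lane between -0.32 and -0.095 m and y of short_tin in the frame of narrow_lane between -0.15 and 0.05 m and z of short_tin in the frame of narrow_lane between -0.03 and 0.03 m) or (contact force between any of the fingers, the arm and broad_tin above 0.5 N and x of broad_tin in the frame of narrow_lane between -0.32 and -0.095 m and y of broad_tin in the frame of narrow_lane between -0.15 and 0.05 m and z of broad_tin in the frame of narrow_lane between -0.03 and 0.03 m)).
It fails at once if a tin is dropped, thrown or knocked: faster than 0.7 m/s while not held (a fall of about 25 mm) ((contact force between the fingers and long_tin below 0.1 N and linear speed of long_tin above 0.7 m/s) or (contact force between the fingers and short_tin below 0.1 N and linear speed of short_tin above 0.7 m/s) or (contact force between the fingers and broad_tin below 0.1 N and linear speed of broad_tin above 0.7 m/s)).
It fails at once if the bottle, glass jar or round tin is moved by more than 15 mm or tipped ((distance of bottle from where it was at the start of the episode above 0.015 m or angle between bottle's own z axis and vertical above 0.2 rad) or (distance of jar from where it was at the start of the episode above 0.015 m or angle between jar's own z axis and vertical above 0.2 rad) or (distance of round_tin from where it was at the start of the episode above 0.015 m or angle between round_tin's own z axis and vertical above 0.2 rad)).
It also fails if it takes over 72 s, if anything falls off the work surface, if the arm or the gripper's body presses on something with over 40 N, if the wrist force passes 120 N, or if a joint passes its speed limit or range.

## Working session

There is one attempt and no reset: what is moved stays moved. The work goes in short steps, Python scripts to look and compute and a tool call to move; the robot and the scene stay as the last step left them, time stands still between calls to the robot, and variables do not carry over. Pictures are saved under pics/ and viewed, at most 10 in all, crops included, and the job is handed in when it is done.

Besides the shell and the picture viewer there is one more tool, called after ">>>" as name(argument=value, ...) on one line, values as JSON. jog_arm: Moves the arm, as the interface text tells. Its arguments: {"type":"object","properties":{"commands":{"type":"array"}},"required":["commands"]}

```bash
mkdir -p pics; ls; python3 - <<'E'
from bench import *
import cv2,numpy as np
s=sense();print(s['clock'],s['eef_pos'],s['ee_rot'],s['qpos'])
ims=[]
for n in ['top','side']:
    p,d=snapshot(n);np.savez(f'{n}0.npz',p=p,d=d);cv2.imwrite(f'pics/{n}0.png',p[:,:,::-1]);c=calibration(n);print(n,c, (d>0).mean())
print(calibration('wrist'))
E
```

```text
pics
0.0 [ 276.40140456 -587.53127206  225.67865428] [[ 9.04833760e-01  4.25764384e-01 -7.45863700e-04]
 [ 4.25765029e-01 -9.04831989e-01  1.79215995e-03]
 [ 8.81565417e-05 -1.93916950e-03 -9.99998116e-01]] [ 1.3942227   0.50184978 -0.42680216  1.55144868  0.22078404  1.13828955
 -0.21032383]
top {'fx': 471.8302820670932, 'fy': 471.8302820670932, 'cx': 280.6546651332896, 'cy': 209.14612642214968, 'xyz': array([ 457.96364009,  -45.06135051, 1130.00861279]), 'rotation': array([[-0.02707843, -0.99673924,  0.07601087],
       [-0.99952376,  0.02587136, -0.01682049],
       [ 0.01479914, -0.07643014, -0.9969651 ]])} 0.9961352040816327
side {'fx': 441.59168222112726, 'fy': 441.59168222112726, 'cx': 276.76294610955415, 'cy': 209.81629712306741, 'xyz': array([ 202.89423579,  593.28362196, 1005.55406345]), 'rotation': array([[-0.90824113, -0.31942539,  0.27030625],
       [-0.41833953,  0.70778784, -0.56923494],
       [-0.00949138, -0.63008238, -0.77647029]])} 0.9961309523809524
{'fx': 339.1128840318651, 'fy': 339.1128840318651, 'cx': 283.5229212765656, 'cy': 211.95831299597148, 'tool_from_camera': array([[ 1.34964474e-03, -9.58847328e-01, -2.83918966e-01,
         7.76039392e+01],
       [ 9.99999025e-01,  1.39597220e-03,  3.91633124e-05,
        -1.29344888e+00],
       [ 3.58791347e-04, -2.83918742e-01,  9.58848277e-01,
        -1.58192569e+02],
       [ 0.00000000e+00,  0.00000000e+00,  0.00000000e+00,
         1.00000000e+00]])}
```

View pics/top0.png

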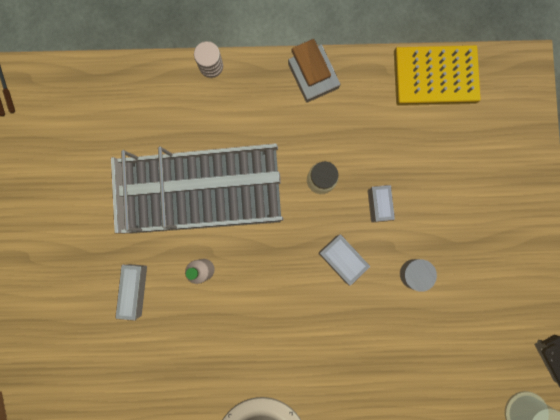

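View pics/side0.png

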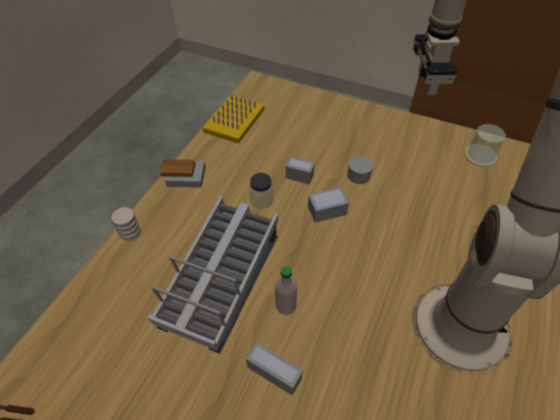

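The top view shows the rack (columns 112–281, rows 145–232) with its loading end on the right and hoops at columns 125 and 162. The tins are long (129,292), broad (345,260) and short (383,203). The bystanders are the bottle (198,271), jar (324,177) and round tin (420,275). The side view shows the same layout: long tin at (274,367), broad at (328,204), short at (300,170).

```bash
cat > h.py <<'E'
import numpy as np,cv2
from bench import calibration
def world(n,d,T=None):
    c=calibration(n);h,w=d.shape
    v,u=np.mgrid[:h,:w]
    P=np.stack([(u-c['cx'])/c['fx']*d,(v-c['cy'])/c['fy']*d,d],-1)
    if T is None: return P@c['rotation'].T+c['xyz']
    M=c['tool_from_camera'];return (P@M[:3,:3].T+M[:3,3])@T[0].T+T[1]
def blobs(W,mask,lo,hi,amin=60):
    n,l,st,_=cv2.connectedComponentsWithStats(mask.astype(np.uint8))
    out=[]
    for i in range(1,n):
        if st[i,4]<amin: continue
        Q=W[l==i]; r=cv2.minAreaRect(Q[:,:2].astype(np.float32))
        out.append((np.round(r[0],1),np.round(r[1],1),round(r[2],1),np.round(np.median(Q[:,2]),1),st[i,4]))
    return out
E
python3 - <<'E'
from h import *
for n in ['top','side']:
    z=np.load(n+'0.npz');W=world(n,z['d'])
    x,y,Z=W[...,0],W[...,1],W[...,2]
    roi=(x>200)&(x<850)&(y>-480)&(y<400)&(z['d']>0)
    b=roi&(Z<15)
    print(n,'bench z',np.median(Z[b]))
    m=roi&(Z>44)&(Z<64)&~((x>430)&(x<640)&(y>-60)&(y<350))
    for o in blobs(W,m,0,0): print('tin',o)
    for o in blobs(W,roi&(Z>75)&~((x>430)&(x<640)&(y>-45)&(y<350)),0,0,30): print('tall',o)
z=np.load('top0.npz');W=world('top',z['d'])
p=z['p'].astype(int)
np.set_printoptions(suppress=True,precision=1)
for r,cs in [(183,range(112,284,12)),(165,range(112,290,12)),(208,range(112,290,12))]:
    for c in cs: print(r,c,W[r,c],p[r,c])
E
```

```text
top bench z -0.3720028750133224
tin (array([ 840.7, -153.7]), array([17.3, 49.1]), 0.4, np.float64(47.6), np.int32(93))
tin (array([654.8,  96.9]), array([10.1, 26.4]), 90.0, np.float64(51.0), np.int32(61))
tin (array([655. ,  66.1]), array([28.7,  9.4]), 1.4, np.float64(53.5), np.int32(61))
tin (array([652.3, 175.4]), array([23.9, 60.7]), 2.4, np.float64(58.9), np.int32(195))
tin (array([654. , 126.7]), array([26.6, 16.4]), 9.2, np.float64(47.7), np.int32(70))
tin (array([652.2, 253.4]), array([74.8, 25.3]), 89.2, np.float64(53.2), np.int32(254))
tin (array([ 603. , -154.6]), array([68.2, 46.6]), 50.2, np.float64(59.9), np.int32(98))
tin (array([ 547.7, -297.6]), array([81.1, 46.2]), 4.5, np.float64(56.2), np.int32(717))
tin (array([ 420.5, -205.3]), array([101.7,  65.2]), 41.3, np.float64(56.2), np.int32(1289))
tin (array([ 380.3, -377.6]), array([74. , 70.5]), 88.4, np.float64(50.0), np.int32(823))
tin (array([361.6, 284.6]), array([ 46.5, 121.6]), 83.6, np.float64(55.2), np.int32(1157))
tall (array([592.7,  54. ]), array([170.6, 232.8]), 2.8, np.float64(83.9), np.int32(1135))
tal
[... 2972 characters left out ...]
98  93]
165 268 [636.9 -37.1  87.5] [90 86 80]
165 280 [651.3 -65.5  -0.6] [177 147  94]
208 112 [557.2 338.2   1.7] [167 140  91]
208 124 [544.4 266.4 139.5] [127 122 113]
208 136 [553.1 272.6  31.6] [107 110 107]
208 148 [552.1 244.   34.5] [100 103 100]
208 160 [551.3 215.9  36.3] [87 87 83]
208 172 [548.8 183.7  57.3] [88 85 81]
208 184 [547.9 156.1  59.3] [95 93 89]
208 196 [546.8 128.3  63.7] [105 102  98]
208 208 [545.9 100.8  66.7] [113 108 104]
208 220 [544.6  72.9  74. ] [107 103  99]
208 232 [543.7  45.9  76.4] [96 92 89]
208 244 [542.7  18.9  79.6] [83 79 74]
208 256 [542.1  -7.8  79.1] [71 68 63]
208 268 [542.7 -34.4  63.1] [ 98 102  96]
208 280 [547.  -62.6  -1.3] [135 125 101]
```

```bash
python3 - <<'E'
from h import *
np.set_printoptions(suppress=True,precision=2)
for n in ['top','side']:
    z=np.load(n+'0.npz');W=world(n,z['d']);p=z['p'].astype(int)
    x,y,Z=W[...,0],W[...,1],W[...,2]
    box=(x>480)&(x<700)&(y>-70)&(y<340)&(z['d']>0)
    ns=50+(250-0*y)*0
    s=(305-y)/358  # along
    zr=50+38*s
    rail=box&(Z>zr+7)&(Z<zr+17)
    for nm,lo,hi in [('mid',580,620),('near',495,535),('far',640,690)]:
        m=rail&(x>lo)&(x<hi)&(y>-40)&(y<290)
        if nm=='mid': m&=(p.sum(2)>420)
        Q=W[m]
        # centre per y-bin: mean of extremes
        ys=np.arange(-40,290,12);C=[]
        for a in ys:
            q=Q[(Q[:,1]>=a)&(Q[:,1]<a+12)]
            if len(q)>6: C.append((a+6,(np.percentile(q[:,0],4)+np.percentile(q[:,0],96))/2,np.ptp(q[:,0]),np.median(q[:,2])))
        C=np.array(C)
        if len(C)<4: print(n,nm,'few');continue
        f=np.polyfit(C[:,0],C[:,1],1);g=np.polyfit(C[:,0],C[:,3],1)
        print(n,nm,'x=',f,'z=',g,'w',np.median(C[:,2]),'res',np.std(C[:,1]-np.polyval(f,C[:,0])))
    # stop plate & loading end
    m=box&(Z>70)&(Z<92)&(y>290); Q=W[m]; print('stop',len(Q),np.percentile(Q,[3,50,97],axis=0) if len(Q) else '')
    m=box&(Z>60)&(y<0); Q=W[m]; print('load end ymin',np.percentile(Q[:,1],[.5,2,5]))
    # bars
    for lo,hi in [(160,215),(240,290)]:
        Q=W[box&(Z>125)&(y>lo)&(y<hi)]; print('bar',np.median(Q,0),np.percentile(Q[:,0],[2,98]),np.polyfit(Q[:,0],Q[:,1],1))
E
```

```text
top mid x= [ -0.05 606.16] z= [-0.11 93.61] w 22.62758821022635 res 0.4188910503874423
top near x= [ -0.05 513.92] z= [-0.11 92.79] w 6.8542603311720995 res 0.4317240560301369
top far x= [ -0.05 675.81] z= [-0.11 93.82] w 7.628166880151809 res 0.5850075025224964
stop 383 [[501.26 300.49  70.76]
 [581.6  306.51  77.64]
 [658.68 313.61  81.94]]
load end ymin [-62.57 -59.74 -57.09]
bar [585.17 184.99 149.91] [502.04 668.56] [  0.05 156.43]
bar [581.63 264.26 141.53] [499.64 664.65] [  0.05 235.11]
side mid x= [ -0.05 604.55] z= [-0.1  93.77] w 9.132675823385625 res 1.1614694898832805
side near x= [ -0.05 512.96] z= [-0.1  92.96] w 8.172385939305798 res 0.4691472509716219
side far x= [ -0.05 674.93] z= [-0.11 93.7 ] w 8.201376856046068 res 0.3786762346378523
stop 326 [[498.92 305.4   71.31]
 [575.91 311.77  78.42]
 [658.11 317.54  82.04]]
load end ymin [-58.91 -55.1  -50.57]
bar [580.15 189.9  149.78] [500.23 667.94] [  0.05 163.46]
bar [576.47 269.23 141.62] [496.93 662.03] [  0.05 242.2 ]
```

```bash
cat >> h.py <<'E'
from scipy.spatial.transform import Rotation as R
def pose(yaw,tilt=0):
    # tool down, x axis at yaw (deg); tilt: turn about tool y
    c,s=np.cos(np.radians(yaw)),np.sin(np.radians(yaw))
    return np.array([[c,s,0],[s,-c,0],[0,0,-1.]])@R.from_euler('y',tilt,degrees=True).as_matrix()
def plan(p,M,wps,vmax=55,wmax=9.5):
    """wps: (pos,yaw,tilt,jaw[,min rows]); prints rows, 10 to a call"""
    p=np.array(p,float);M=np.array(M);rows=[]
    for w in wps:
        q,Mt=np.array(w[0],float),pose(w[1],w[2]);nmin=w[4] if len(w)>4 else 1
        dv=R.from_matrix(M.T@Mt).as_rotvec(degrees=True)
        n=int(max(nmin,np.ceil(np.linalg.norm(q-p)/vmax),np.ceil(np.linalg.norm(dv)/wmax)))
        for i in range(n,0,-1):
            s=M.T@(q-p)/i; dv=R.from_matrix(M.T@Mt).as_rotvec(degrees=True)/i
            f=0 if (i>1 and np.linalg.norm(q-p)>20) else 1
            s=np.round(s,f);dv=np.round(dv,1)
            rows.append([*s,*dv,w[3]]); p=p+M@s; M=M@R.from_rotvec(dv,degrees=True).as_matrix()
    for k in range(0,len(rows),10):
        print('CALL',', '.join(','.join(f'{v:g}' for v in (np.array(r)+0.0)) for r in rows[k:k+10]))
    print('end',p.round(1),len(rows),'rows')
E
python3 - <<'E'
from h import *
from bench import *
z=[np.load(n+'0.npz') for n in ['top','side']]
for n,q in zip(['top','side'],z):
    W=world(n,q['d']);x,y,Z=[W[...,i] for i in range(3)]
    zr=50+38*(305-y)/358
    for lo,hi in [(495,535),(640,690)]:
        m=(x>lo)&(x<hi)&(y>-40)&(y<290)&(Z>zr+7)&(Z<zr+17)
        print(n,np.round(np.polyfit(y[m],x[m],1),4),np.round(np.polyfit(y[m],Z[m],1),4))
s=sense()
plan(s['eef_pos'],s['ee_rot'],[((430,-420,260),60,0,1),((520,-150,260),90,0,1),((520,80,260),130,0,1),((362,287,180),173.6,0,1),((362,287,80),173.6,0,1)])
E
```

```text
top [-5.010000e-02  5.139514e+02] [-0.1062 92.8792]
top [-4.980000e-02  6.756469e+02] [-0.1058 93.6786]
side [-4.780000e-02  5.130298e+02] [-0.104  92.9347]
side [-4.760000e-02  6.747273e+02] [-0.1054 93.7211]
CALL 42,-17,-7,0,0,-7,1, 44,-12,-7,0,0,-6.9,1, 45,-7,-7,0,0,-7,1, 45,-1,-7,0,0,-6.9,1, 45.6,4.3,-6,-0.1,-0.1,-7,1, 46,-10,0,0,0,-5,1, 47,-5,0,0,0,-5,1, 48,-1,0,0,0,-5,1, 47,3,0,0,0,-5,1, 47,7,0,0,0,-5,1
CALL 46.4,10.8,-0.3,0,0,-5,1, 46,0,0,0,0,-8,1, 46,6,0,0,0,-8,1, 44,13,0,0,0,-8,1, 42,19,0,0,0,-8,1, 38.8,24.1,-0.2,0,0,-8,1, 52,2,16,0,0,-8.7,1, 51,10,16,0,0,-8.7,1, 49,18,16,0,0,-8.7,1, 46,25,16,0,0,-8.7,1
CALL 40.8,32.2,15.9,0,0,-8.8,1, 0,0,50,0,0,0,1, 0,0,50,0,0,0,1
end [362. 287.  80.] 23 rows
```

>>> jog_arm(commands=[42,-17,-7,0,0,-7,1,44,-12,-7,0,0,-6.9,1,45,-7,-7,0,0,-7,1,45,-1,-7,0,0,-6.9,1,45.6,4.3,-6,-0.1,-0.1,-7,1,46,-10,0,0,0,-5,1,47,-5,0,0,0,-5,1,48,-1,0,0,0,-5,1,47,3,0,0,0,-5,1,47,7,0,0,0,-5,1])

```text
clock: 1.35
eef_pos: [505.5, -194.4, 260.0]
ee_rot: [[0.085, 0.996, 0.0], [0.996, -0.085, -0.002], [-0.002, 0.0, -1.0]]
ft_force: [-0.8, -0.2, -0.9]
width: 91.5
gripper_force: 0.0
```

>>> jog_arm(commands=[46.4,10.8,-0.3,0,0,-5,1,46,0,0,0,0,-8,1,46,6,0,0,0,-8,1,44,13,0,0,0,-8,1,42,19,0,0,0,-8,1,38.8,24.1,-0.2,0,0,-8,1,52,2,16,0,0,-8.7,1,51,10,16,0,0,-8.7,1,49,18,16,0,0,-8.7,1,46,25,16,0,0,-8.7,1])

```text
clock: 2.6
eef_pos: [392.2, 245.4, 195.1]
ee_rot: [[-0.966, 0.258, 0.001], [0.258, 0.966, -0.003], [-0.001, -0.002, -1.0]]
ft_force: [1.0, 1.3, 0.0]
width: 91.9
gripper_force: 0.0
```

>>> jog_arm(commands=[40.8,32.2,15.9,0,0,-8.8,1,0,0,0,0,0,0,1])

```text
clock: 2.85
eef_pos: [358.3, 289.3, 178.9]
ee_rot: [[-0.995, 0.102, -0.002], [0.102, 0.995, -0.002], [0.002, -0.002, -1.0]]
ft_force: [-0.3, -0.4, 0.4]
width: 91.7
gripper_force: 0.0
```

```bash
cat > w.py <<'E'
from h import *
from bench import *
def look(name):
    s=sense();p,d=snapshot('wrist');cv2.imwrite(f'pics/{name}.png',p[:,:,::-1])
    W=world('wrist',d,(s['ee_rot'],s['eef_pos']));np.savez(name+'.npz',p=p,d=d,W=W)
    print('t',s['clock'],s['eef_pos'].round(1),'yaw',np.degrees(np.arctan2(s['ee_rot'][1,0],s['ee_rot'][0,0])).round(2),'q',s['qpos'].round(2),'w',s['width'].round(1))
    return s,p,d,W
def tins(W,d,lo=48,hi=63):
    for o in blobs(W,(d>0)&(W[...,2]>lo)&(W[...,2]<hi),0,0,800): print(o)
E
python3 - <<'E'
from w import *
s,p,d,W=look('w1')
tins(W,d)
plan(s['eef_pos'],s['ee_rot'],[((362,287,90),173.6,0,1),((362,287,26),173.6,0,1)])
E
```

```text
Traceback (most recent call last):
  File "w.py", line 6, in look
    print('t',s['clock'],s['eef_pos'].round(1),'yaw',np.degrees(np.arctan2(s['ee_rot'][1,0],s['ee_rot'][0,0])).round(2),'q',s['qpos'].round(2),'w',s['width'].round(1))
                                                                                                                                                   ^^^^^^^^^^^^^^^^
AttributeError: 'float' object has no attribute 'round'
```

```bash
sed -i "s/s\['width'\].round(1)/round(s['width'],1)/" w.py; python3 - <<'E'
from w import *
s=sense();z=np.load('w1.npz');W=z['W'];d=z['d']
print(s['eef_pos'],s['qpos'].round(2))
tins(W,d)
plan(s['eef_pos'],s['ee_rot'],[((361.5,287.5,26),173.6,0,1)],50)
E
```

```text
[360.46878312 287.59747325 179.12578965] [ 0.28  0.46 -1.23  2.04  0.51  1.01  0.26]
(array([361.9, 290. ]), array([ 45.1, 120.9]), 83.1, np.float64(56.5), np.int32(7020))
(array([509.9, 228.7]), array([ 25.6, 164.4]), 1.7, np.float64(55.7), np.int32(1729))
CALL 0,0,38,0,0,0.1,1, 0,0,38,-0.1,0,0.1,1, -1,0,39,0,0,0,1, -0.1,0.3,38.1,-0.1,0,0.1,1
end [361.5 287.5  26. ] 4 rows
```

>>> jog_arm(commands=[0,0,38,0,0,0.3,1,0,0,38,-0.1,0,0.3,1,-1,1,39,0,0,0,1,0,0.5,38,0,0,0,1,0,0,0,0,0,0,0,0,0,0,0,0,0,0,0,0,0,0,0,0,0,0,0,0,0,0,0,0])

```text
clock: 3.9
eef_pos: [364.6, 287.8, 27.7]
ee_rot: [[-0.992, 0.123, 0.003], [0.123, 0.992, 0.0], [-0.003, 0.0, -1.0]]
ft_force: [-0.0, -0.4, -0.0]
width: 56.3
gripper_force: 0.0
```

```bash
python3 - <<'E'
from w import *
s=sense();print(s['clock'],s['width'],s['gripper_force'],s['eef_pos'])
plan(s['eef_pos'],s['ee_rot'],[((361.5,289,230),173.6,0,0),((540,230,250),140,0,0),((642,60,220),92.8,0,0),((643,30,190),92.8,-6,0),((643,30,165),92.8,-6,0,2)])
E
```

```text
3.9 56.32189546777086 0.0 [364.59093214 287.81344668  27.68575029]
CALL 1,0,-51,0,0,-0.2,0, 1,0,-50,0,0.1,-0.1,0, 0,0,-51,0,0,-0.2,0, 0.8,0.9,-50.3,0,0.1,-0.1,0, -46,-10,-5,0,0,8.4,0, -47,-3,-5,0,0,8.4,0, -47,4,-5,0,0,8.4,0, -45.2,11.3,-5.2,0,-0.1,8.4,0, -37,-13,6,0,0,9.4,0, -39,-7,6,0,0,9.4,0
CALL -40,0,6,0,0,9.5,0, -39,7,6,0,0,9.4,0, -37.7,12.7,6.2,0,0,9.5,0, -30,-0.5,30,0,-6,0,0, 1,0,12,0,0,0,0, 1.6,0,12.8,0,0,0,0
end [643.  30. 165.] 16 rows
```

>>> jog_arm(commands=[0,0,0,0,0,0,0,0,0,0,0,0,0,0,0,0,0,0,0,0,0,0,0,0,0,0,0,0,0,0,-30,0,0,0,0])

```text
clock: 4.53
eef_pos: [362.0, 286.1, 55.3]
ee_rot: [[-0.993, 0.122, -0.003], [0.122, 0.993, -0.003], [0.003, -0.004, -1.0]]
ft_force: [-0.2, -0.1, -2.8]
width: 43.6
gripper_force: 30.0
```

>>> jog_arm(commands=[1,0,-51,0,0,-0.2,0,1,0,-51,0,0.1,-0.1,0,0,0,-51,0,0,-0.2,0,0.8,0.9,-20.3,0,0.1,-0.1,0,-46,-10,-5,0,0,8.4,0,-47,-3,-5,0,0,8.4,0,-47,4,-5,0,0,8.4,0,-45.2,11.3,-5.2,0,-0.1,8.4,0,-37,-13,6,0,0,9.4,0,-39,-7,6,0,0,9.4,0])

```text
clock: 5.78
eef_pos: [579.1, 160.8, 235.1]
ee_rot: [[-0.514, 0.858, -0.005], [0.858, 0.514, -0.002], [0.001, -0.005, -1.0]]
ft_force: [-0.2, -0.4, -2.9]
width: 43.8
gripper_force: 30.0
```

>>> jog_arm(commands=[-40,0,6,0,0,9.5,0,-39,7,6,0,0,9.4,0,-37.7,12.7,6.2,0,0,9.5,0,-30,-0.5,30,0,-6,0,0,1,0,12,0,0,0,0,1.6,0,12.8,0,0,0,0,0,0,0,0,0,0,0])

```text
clock: 6.65
eef_pos: [641.5, 31.2, 163.3]
ee_rot: [[-0.05, 0.999, 0.002], [0.993, 0.05, -0.104], [-0.104, -0.004, -0.995]]
ft_force: [-0.1, 1.0, -3.4]
width: 44.3
gripper_force: 30.0
```

```bash
python3 - <<'E'
from w import *
s,p,d,W=look('w2')
print(s['ee_rot'].round(3),s['gripper_force'])
x,y,Z=[W[...,i] for i in range(3)]
zr=81.7-0.106*y
for lo,hi in [(590,620),(655,690),(495,530)]:
    m=(d>0)&(x>lo)&(x<hi)&(y>-80)&(y<150)&(Z>zr+7)&(Z<zr+17)
    if m.sum()>50: print(lo,m.sum(),np.polyfit(y[m],x[m],1),np.polyfit(y[m],Z[m],1),y[m].min(),y[m].max())
t,dd=snapshot('top');cv2.imwrite('pics/top1.png',t[100:280,80:360,::-1].repeat(2,0).repeat(2,1));
W=world('top',dd);x,y,Z=[W[...,i] for i in range(3)]
cv2.imwrite('pics/pair.png',np.hstack([p[:,:,::-1][::1,::1],]))
E
```

```text
t 6.65 [641.5  31.2 163.3] yaw 92.91 q [ 0.33  0.62 -0.68  1.62  0.54  1.11 -0.48] w 44.3
[[-0.05   0.999  0.002]
 [ 0.993  0.05  -0.104]
 [-0.104 -0.004 -0.995]] 29.994198381900787
590 5696 [3.57795757e-02 5.97300466e+02] [-0.10443114 94.16310927] 0.18151540592799975 149.98097805282393
655 1568 [-4.90135970e-02  6.76519745e+02] [-0.10551221 94.47495427] 78.05501868048425 149.96603834037109
495 3758 [-4.79306395e-02  5.15805125e+02] [-0.10371703 92.93634509] -13.286205656604377 149.97984582587438
```

View pics/w2.png

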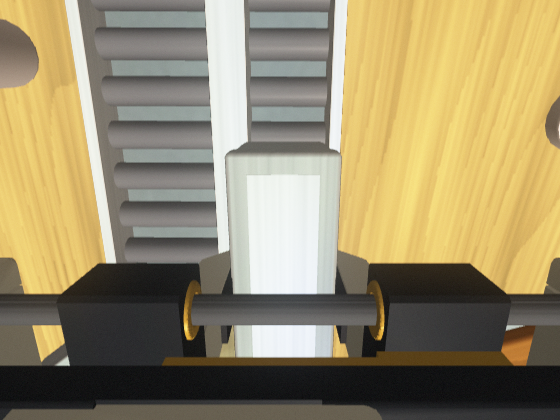

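The wrist view shows the tin held square (columns 228–340). The narrow lane runs ahead of it between rails at columns about 247 and 330, so the tin is nearly centred. Next I measure its offset relative to the rails.

```bash
python3 - <<'E'
from w import *
z=np.load('w2.npz');W=z['W'];d=z['d'];p=z['p'].astype(int)
x,y,Z=[W[...,i] for i in range(3)]
m=(d>0)&(Z>165)&(Z<210)&(abs(x-640)<45)&(y>50)&(y<100)
m[:150]=0;m[255:]=0
Q=W[m];print(len(Q),Q.mean(0),[np.percentile(Q[:,i],[1,99]) for i in range(3)])
for r in (165,190,220,245):
    k=m[r];print(r,x[r][k].min(),x[r][k].max(),y[r][k].mean(),Z[r][k].mean())
# mid rail edges per row by brightness, Z near rail
for r in (30,60,90,120):
    k=(p[r].min(1)>190)&(Z[r]>70)&(Z[r]<105)
    c=np.where(k)[0];g=np.split(c,np.where(np.diff(c)>2)[0]+1)
    print(r,[(round(x[r,a].min(),1),round(x[r,a].max(),1),round(y[r,a].mean(),1),round(Z[r,a].mean(),1)) for a in g if len(a)>4])
s=[sense()['eef_pos'] for _ in range(5)];print(np.array(s).round(1))
E
```

```text
11756 [639.16970794  78.24464813 187.93706077] [array([617.2908479 , 661.14531231]), array([56.44315852, 97.87777594]), array([182.90310107, 190.94965705])]
165 616.2461271396637 660.7657220795204 92.7635103452881 186.5283870609139
190 616.9916598561172 660.832590368821 83.14736856315845 187.72606284391017
220 617.2250215431958 661.7923023090844 70.91982856154277 188.81187057468466
245 617.754627552846 662.4639635734842 60.264685153773776 189.89961074653772
30 [(np.float64(505.5), np.float64(511.6), np.float64(142.4), np.float64(79.1)), (np.float64(588.2), np.float64(611.2), np.float64(147.1), np.float64(78.9)), (np.float64(666.3), np.float64(673.1), np.float64(150.7), np.float64(78.9))]
60 [(np.float64(505.8), np.float64(512.6), np.float64(125.6), np.float64(80.6)), (np.float64(589.2), np.float64(612.1), np.float64(130.4), np.float64(80.6)), (np.float64(667.2), np.float64(673.9), np.float64(134.0), np.float64(80.3))]
90 [(np.float64(506.9), np.float64(513.2), np.float64(108.1), np.float64(82.8)), (np.float64(590.2), np.float64(612.7), np.float64(112.8), np.float64(82.3)), (np.float64(668.2), np.float64(674.4), np.float64(116.5), np.float64(82.8))]
120 [(np.float64(507.5), np.float64(514.0), np.float64(89.7), np.float64(84.4)), (np.float64(590.4), np.float64(613.6), np.float64(94.4), np.float64(84.2)), (np.float64(668.6), np.float64(675.8), np.float64(98.1), np.float64(84.5))]
[[642.7  30.9 165. ]
 [642.7  30.9 165. ]
 [642.7  30.9 165. ]
 [642.7  30.9 165. ]
 [642.7  30.9 165. ]]
```

>>> jog_arm(commands=[0,2,20,0,0,0,0,0,0,20,0,0,0,0,0,0,12,0,0,0,0,0,0,4,0,0,0,0,0,0,0,0,0,0,0])

```text
clock: 7.38
eef_pos: [644.6, 24.4, 108.7]
ee_rot: [[-0.049, 0.999, 0.003], [0.993, 0.049, -0.105], [-0.105, -0.002, -0.994]]
ft_force: [-0.6, 0.2, -4.2]
width: 43.4
gripper_force: 30.0
```

>>> jog_arm(commands=[0,0,1.5,0,0,0,0,0,0,0,0,0,0,0])

```text
clock: 7.62
eef_pos: [645.0, 24.2, 107.9]
ee_rot: [[-0.049, 0.999, 0.005], [0.993, 0.049, -0.106], [-0.106, -0.001, -0.994]]
ft_force: [-0.7, 0.4, -4.1]
width: 43.9
gripper_force: 30.0
```

```bash
python3 - <<'E'
from w import *
s,p,d,W=look('w3')
E
```

```text
t 7.625 [645.   24.2 107.9] yaw 92.81 q [ 0.31  0.68 -0.65  1.65  0.59  1.02 -0.51] w 43.9
```

View pics/w3.png

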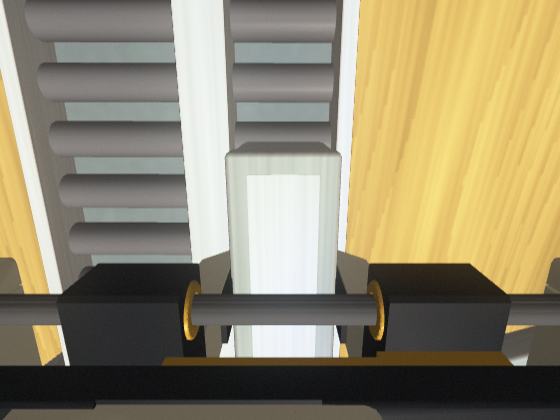

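The tin (columns 228–340) is centred over the narrow lane (rail inner edges at about 236 and 331, row 140). I creep down until it touches.

>>> jog_arm(commands=[0,0,1,0,0,0,0,0,0,0.5,0,0,0,0])

```text
clock: 7.92
eef_pos: [644.9, 24.2, 106.9]
ee_rot: [[-0.049, 0.999, 0.005], [0.993, 0.049, -0.106], [-0.106, -0.001, -0.994]]
ft_force: [-4.2, -0.1, 5.5]
width: 43.9
gripper_force: 30.0
```

>>> jog_arm(commands=[0,0,1,0,0,0,0,0,0,0.5,0,0,0,0])

```text
clock: 8.18
eef_pos: [645.0, 24.7, 106.8]
ee_rot: [[-0.049, 0.999, 0.005], [0.993, 0.049, -0.106], [-0.106, -0.0, -0.994]]
ft_force: [-6.2, 0.6, 14.3]
width: 44.0
gripper_force: 30.0
```

>>> jog_arm(commands=[0,-0.5,-0.5,0,0,0,0,0,0,0,0,0,0,1,0,0,0,0,0,0,1,0,0,0,0,0,0,1,0,0,0,0,0,0,1,0,0,0,0,0,0,1,0,0,0,0,0,0,1,0,0,0,0,0,0,1])

```text
clock: 9.18
eef_pos: [644.2, 23.8, 104.9]
ee_rot: [[-0.049, 0.999, 0.004], [0.993, 0.049, -0.106], [-0.106, -0.001, -0.994]]
ft_force: [0.3, 0.3, -0.9]
width: 91.5
gripper_force: 0.0
```

```bash
python3 - <<'E'
from w import *
s,p,d,W=look('w4')
W_=W;x,y,Z=[W[...,i] for i in range(3)];zr=81.7-.106*y
m=(d>0)&(Z>zr+48)&(Z<zr+64)&(abs(x-640)<40);m[250:]=0
for o in blobs(W,m,0,0,500):print(o)
plan(s['eef_pos'],s['ee_rot'],[((645,20,200),92.8,-6,1),((560,-130,220),70,0,1),((420,-203.5,150),41.5,0,1)],60)
E
```

```text
t 9.175 [644.2  23.8 104.9] yaw 92.81 q [ 0.31  0.69 -0.64  1.65  0.59  1.02 -0.51] w 91.5
(array([641.7,  95.8]), array([45.5, 89.1]), 3.1, np.float64(128.4), np.int32(30437))
CALL -7,0,-47,0,0,0,1, -6.9,0.5,-47.1,-0.1,0.1,0,1, -49,-31,-2,0.4,2,7.6,1, -53,-24,-3,0.4,1.9,7.6,1, -54.6,-16.8,-4.6,0.4,2,7.6,1, -39,-35,23,0,0,9.5,1, -44,-29,23,0,0,9.5,1, -48.8,-20.8,23.9,0,0,9.5,1
end [ 419.9 -203.5  150. ] 8 rows
```

>>> jog_arm(commands=[-7,0,-47,0,0,0,1,-6.9,0.5,-47.1,-0.1,0.1,0,1,-49,-31,-2,0.4,2,7.6,1,-53,-24,-3,0.4,1.9,7.6,1,-54.6,-16.8,-4.6,0.4,2,7.6,1,-39,-35,23,0,0,9.5,1,-44,-29,23,0,0,9.5,1,-48.8,-20.8,23.9,0,0,9.5,1,0,0,0,0,0,0,1])

```text
clock: 10.35
eef_pos: [414.1, -205.4, 148.1]
ee_rot: [[0.754, 0.657, -0.007], [0.657, -0.754, 0.0], [-0.005, -0.005, -1.0]]
ft_force: [0.6, 0.8, -0.1]
width: 91.6
gripper_force: 0.0
```

```bash
python3 - <<'E'
from w import *
s,p,d,W=look('w5')
print(s['ee_rot'].round(3)); tins(W,d)
t,dd=snapshot('top');Wt=world('top',dd);cv2.imwrite('pics/top2.png',t[:,:,::-1])
x,y,Z=[Wt[...,i] for i in range(3)];zr=81.7-.106*y
for o in blobs(Wt,(dd>0)&(Z>zr+48)&(Z<zr+63)&(abs(x-640)<40)&(y>-60)&(y<330),0,0,60):print('rack',o)
plan(s['eef_pos'],s['ee_rot'],[((420.2,-202.5,26),41.6,0,1)],50)
E
```

```text
t 10.35 [ 414.1 -205.4  148.1] yaw 41.09 q [ 0.88  0.29 -0.55  2.07  0.2   0.84 -0.64] w 91.6
[[ 0.754  0.657 -0.007]
 [ 0.657 -0.754  0.   ]
 [-0.005 -0.005 -1.   ]]
(array([ 547.8, -292.8]), array([81.1, 45.9]), 4.1, np.float64(56.4), np.int32(7229))
(array([ 421. , -200.6]), array([101.2,  65.1]), 41.2, np.float64(56.5), np.int32(10759))
(array([ 385.1, -351.7]), array([34.2, 46.3]), 41.1, np.float64(49.8), np.int32(1083))
rack (array([637.9, 161.6]), array([45.8, 61.3]), 3.7, np.float64(120.7), np.int32(586))
rack (array([634.4, 226. ]), array([45.7, 53.2]), 2.6, np.float64(114.1), np.int32(494))
CALL 2,1,41,-0.1,0.1,-0.2,1, 2,1,41,-0.1,0.1,-0.2,1, 2.9,0.2,40.1,-0.1,0.1,-0.1,1
end [ 420.2 -202.5   26. ] 3 rows
```

>>> jog_arm(commands=[3,0.5,41,-0.1,0.2,-0.1,1,3,0,41,-0.1,0.1,-0.1,1,3,0,40,-0.1,0.1,0,1,0,0,0,0,0,0,1,0,0,0,0,0,0,0,0,0,0,0,0,0,0,0,0,0,0,0,0,0,0,0,0,0,0,0,0,0,0,-40,0,0,0,0])

```text
clock: 11.58
eef_pos: [424.6, -197.0, 66.9]
ee_rot: [[0.747, 0.665, 0.004], [0.665, -0.747, 0.003], [0.005, 0.0, -1.0]]
ft_force: [-0.0, -0.2, -2.8]
width: 63.7
gripper_force: 30.0
```

```bash
python3 - <<'E'
from w import *
s=sense();print(s['eef_pos'],s['ee_rot'].round(3))
plan(s['eef_pos'],s['ee_rot'],[((420,-203,215),41.6,0,0),((510,-90,220),80,0,0),((554,30,190),92.8,-6,0),((554,30,165),92.8,-6,0)],50)
E
```

```text
[ 424.62714977 -196.97973369   66.88338068] [[ 0.747  0.665  0.004]
 [ 0.665 -0.747  0.003]
 [ 0.005  0.    -1.   ]]
CALL -2,0,-49,0,-0.1,0,0, -2,1,-50,0,-0.1,0,0, -2.9,0.4,-49.1,0,-0.1,0.1,0, 28,-5,-1,0,0,-7.7,0, 29,-1,-1,0,0,-7.7,0, 29,3,-1,0,0,-7.7,0, 28,7,-1,0,0,-7.7,0, 27.2,9.8,-1,0,0,-7.6,0, 42,8,10,-0.2,-2,-4.3,0, 42,10,9,-0.2,-2,-4.2,0
CALL 40.5,13.7,6.7,-0.3,-2,-4.3,0, 2.7,0,24.9,0,0,0,0
end [554.  30. 165.] 12 rows
```

>>> jog_arm(commands=[-2,0,-49,0,-0.1,0,0,-2,1,-50,0,-0.1,0,0,-2.9,0.4,-49.1,0,-0.1,0.1,0,28,-5,-1,0,0,-7.7,0,29,-1,-1,0,0,-7.7,0,29,3,-1,0,0,-7.7,0,28,7,-1,0,0,-7.7,0,27.2,9.8,-1,0,0,-7.6,0,42,8,10,-0.2,-2,-4.3,0,42,10,9,-0.2,-2,-4.2,0])

```text
clock: 12.82
eef_pos: [541.3, -10.1, 200.7]
ee_rot: [[0.027, 1.0, 0.005], [0.997, -0.026, -0.074], [-0.074, 0.007, -0.997]]
ft_force: [0.1, -1.0, -2.7]
width: 64.0
gripper_force: 30.0
```

>>> jog_arm(commands=[40.5,13.7,6.7,-0.3,-2,-4.3,0,2.7,0,24.9,0,0,0,0,0,0,0,0,0,0,0])

```text
clock: 13.2
eef_pos: [553.9, 29.2, 164.4]
ee_rot: [[-0.05, 0.999, 0.006], [0.993, 0.05, -0.108], [-0.108, 0.0, -0.994]]
ft_force: [0.3, -0.6, -2.6]
width: 63.9
gripper_force: 30.0
```

```bash
cat >> w.py <<'E'
def rel(name,xc):
    s,p,d,W=look(name);print(s['ee_rot'].round(3).tolist(),s['gripper_force'])
    tc=s['eef_pos'];x,y,Z=[W[...,i] for i in range(3)];p=p.astype(int)
    for r in (165,190,220,240):
        k=(d[r]>0)&(Z[r]>tc[2]+8)&(Z[r]<tc[2]+40)&(abs(x[r]-tc[0])<50)&(y[r]<tc[1]+75)
        if k.sum()>20: print('tin',r,x[r][k].min().round(1),x[r][k].max().round(1),((x[r][k].min()+x[r][k].max())/2).round(1),'y',y[r][k].mean().round(1),'z',np.median(Z[r][k]).round(1))
    for r in (30,60,90,120):
        zr=93.7-.106*y[r]
        k=(p[r].min(1)>180)&(abs(Z[r]-zr)<8)
        c=np.where(k)[0];g=np.split(c,np.where(np.diff(c)>2)[0]+1)
        print(r,[tuple(np.round([x[r,a].min(),x[r,a].max(),y[r,a].mean(),Z[r,a].mean()],1).tolist()) for a in g if len(a)>4])
E
python3 - <<'E'
from w import *
rel('w6',555)
t,dd=snapshot('top');Wt=world('top',dd)
x,y,Z=[Wt[...,i] for i in range(3)];zr=81.7-.106*y
for o in blobs(Wt,(dd>0)&(Z>zr+48)&(Z<zr+63)&(abs(x-640)<40)&(y>-60)&(y<330),0,0,60):print('rack',o)
E
```

```text
t 13.2 [553.9  29.2 164.4] yaw 92.86 q [ 0.42  0.48 -0.76  1.84  0.51  1.02 -0.52] w 63.9
[[-0.05, 0.999, 0.006], [0.993, 0.05, -0.108], [-0.108, 0.0, -0.994]] 29.960996210575104
tin 220 520.3 584.0 552.1 y 68.0 z 187.3
tin 240 520.7 584.1 552.4 y 59.5 z 188.7
30 [(504.3, 511.2, 144.7, 78.6), (588.2, 611.1, 149.4, 78.6), (666.1, 673.5, 153.0, 78.6)]
60 [(504.8, 511.9, 127.9, 80.3), (588.8, 611.4, 132.6, 80.4), (666.2, 672.9, 136.2, 80.5)]
90 [(505.9, 513.0, 110.3, 82.0), (590.0, 612.4, 115.0, 82.3), (667.7, 673.2, 118.5, 82.4)]
120 [(507.1, 513.6, 91.8, 84.1), (590.8, 613.9, 96.5, 84.3), (668.4, 676.3, 100.1, 84.1)]
rack (array([633.8, 244.2]), array([46.4, 57.7]), 1.3, np.float64(110.6), np.int32(257))
rack (array([631. , 295.5]), array([45.4, 27.8]), 3.0, np.float64(106.8), np.int32(253))
```

>>> jog_arm(commands=[0,1.5,20,0,0,0,0,0,0,20,0,0,0,0,0,0,12,0,0,0,0,0,0,3.5,0,0,0,0,0,0,1,0,0,0,0])

```text
clock: 13.92
eef_pos: [558.1, 23.6, 109.9]
ee_rot: [[-0.048, 0.999, 0.01], [0.993, 0.049, -0.107], [-0.107, 0.005, -0.994]]
ft_force: [0.2, 0.2, -2.5]
width: 64.0
gripper_force: 30.0
```

>>> jog_arm(commands=[0,0,1,0,0,0,0,0,0,0.5,0,0,0,0])

```text
clock: 14.18
eef_pos: [558.5, 23.4, 109.0]
ee_rot: [[-0.048, 0.999, 0.012], [0.993, 0.049, -0.107], [-0.108, 0.006, -0.994]]
ft_force: [0.1, -0.1, -2.0]
width: 63.7
gripper_force: 30.0
```

>>> jog_arm(commands=[0,-1.5,1,0,0,0,0,0,0,0.5,0,0,0,0])

```text
clock: 14.42
eef_pos: [558.4, 23.7, 108.7]
ee_rot: [[-0.048, 0.999, 0.014], [0.993, 0.049, -0.107], [-0.107, 0.009, -0.994]]
ft_force: [0.5, 0.7, 8.2]
width: 63.7
gripper_force: 30.0
```

>>> jog_arm(commands=[0,0,1,0,0,0,0,0,0,0.5,0,0,0,0])

```text
clock: 14.68
eef_pos: [558.4, 24.0, 108.6]
ee_rot: [[-0.048, 0.999, 0.014], [0.993, 0.049, -0.107], [-0.108, 0.009, -0.994]]
ft_force: [-4.5, 0.9, 19.8]
width: 63.8
gripper_force: 30.0
```

```bash
python3 - <<'E'
from w import *
rel('w7',555)
E
```

```text
t 14.675 [558.4  24.  108.6] yaw 92.76 q [ 0.39  0.56 -0.71  1.88  0.59  0.92 -0.58] w 63.8
[[-0.048, 0.999, 0.014], [0.993, 0.049, -0.107], [-0.108, 0.009, -0.994]] 30.021942257881165
tin 220 524.8 588.1 556.5 y 62.9 z 131.8
tin 240 525.3 589.8 557.5 y 54.3 z 132.9
30 [(505.1, 511.8, 133.7, 80.1), (588.5, 612.1, 138.5, 79.8), (666.0, 674.2, 142.1, 80.2)]
60 [(505.4, 512.4, 121.1, 81.3), (589.3, 611.8, 125.7, 81.2), (667.0, 675.0, 129.3, 81.2)]
90 [(505.9, 513.1, 107.8, 82.6), (589.8, 612.7, 112.4, 82.7), (667.7, 674.6, 115.9, 82.6)]
120 [(507.1, 514.0, 93.8, 84.1), (590.2, 613.5, 98.3, 84.1), (668.1, 674.9, 101.8, 84.2)]
```

View pics/w7.png

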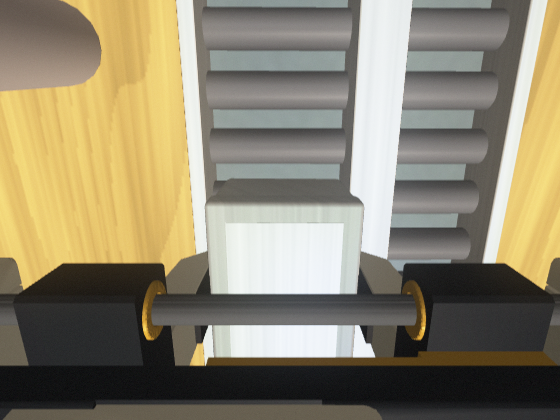

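The broad tin (columns 207–362) sits between the wide lane's rails, about 3 mm off centre and down on the rollers. I release it.

>>> jog_arm(commands=[0,-1.5,-0.7,0,0,0,0,0,0,0,0,0,0,1,0,0,0,0,0,0,1,0,0,0,0,0,0,1,0,0,0,0,0,0,1,0,0,0,0,0,0,1,0,0,0,0,0,0,1])

```text
clock: 15.6
eef_pos: [555.1, 22.8, 106.2]
ee_rot: [[-0.048, 0.999, 0.01], [0.993, 0.049, -0.107], [-0.108, 0.005, -0.994]]
ft_force: [-0.4, -0.1, -0.3]
width: 91.6
gripper_force: 0.0
```

```bash
python3 - <<'E'
from w import *
s,p,d,W=look('w8')
x,y,Z=[W[...,i] for i in range(3)];zr=81.7-.106*y
m=(d>0)&(Z>zr+48)&(Z<zr+64)&(abs(x-555)<50);m[250:]=0
for o in blobs(W,m,0,0,500):print(o)
plan(s['eef_pos'],s['ee_rot'],[((556,20,210),92.8,-6,1),((540,-150,220),50,0,1),((546.5,-295,150),4.3,0,1)],60)
E
```

```text
t 15.6 [555.1  22.8 106.2] yaw 92.78 q [ 0.39  0.56 -0.71  1.88  0.59  0.92 -0.58] w 91.6
(array([555.5,  82. ]), array([65.6, 65.5]), 2.8, np.float64(129.8), np.int32(28569))
CALL -7,1,-51,0.1,0.1,0,1, -7,0.2,-51.9,0.2,0.1,0,1, -34,-5,2,0.4,1.1,8.5,1, -34,0,1,0.5,1.1,8.6,1, -34,5,0,0.5,1.2,8.5,1, -32,11,-1,0.4,1.2,8.6,1, -30.9,15,-1.2,0.4,1.1,8.5,1, -21,20,14,0,0,9.1,1, -18,23,14,0,0,9.2,1, -14,25,14,0,0,9.1,1
CALL -10,27,14,0,0,9.2,1, -6.2,28.8,14.1,0,0,9.1,1
end [ 546.5 -295.   150. ] 12 rows
```

>>> jog_arm(commands=[-7,1,-51,0.1,0.1,0,1,-7,0.2,-51.9,0.2,0.1,0,1,-34,-5,2,0.4,1.1,8.5,1,-34,0,1,0.5,1.1,8.6,1,-34,5,0,0.5,1.2,8.5,1,-32,11,-1,0.4,1.2,8.6,1,-30.9,15,-1.2,0.4,1.1,8.5,1,-21,20,14,0,0,9.1,1,-18,23,14,0,0,9.2,1,-14,25,14,0,0,9.1,1])

```text
clock: 16.9
eef_pos: [544.6, -237.8, 177.8]
ee_rot: [[0.925, 0.38, 0.001], [0.38, -0.925, -0.001], [0.001, 0.001, -1.0]]
ft_force: [-0.3, -0.4, 0.1]
width: 91.9
gripper_force: 0.0
```

>>> jog_arm(commands=[-10,27,14,0,0,9.2,1,-6.2,28.8,14.1,0,0,9.1,1,0,0,0,0,0,0,1])

```text
clock: 17.27
eef_pos: [544.7, -297.9, 148.5]
ee_rot: [[0.997, 0.071, -0.002], [0.071, -0.997, -0.001], [-0.002, 0.001, -1.0]]
ft_force: [0.5, -0.1, 0.1]
width: 91.8
gripper_force: 0.0
```

```bash
python3 - <<'E'
from w import *
s,p,d,W=look('w9')
print(s['ee_rot'].round(3)); tins(W,d)
t,dd=snapshot('top');Wt=world('top',dd);cv2.imwrite('pics/top2.png',t[:,:,::-1])
x,y,Z=[Wt[...,i] for i in range(3)];zr=81.7-.106*y
for o in blobs(Wt,(dd>0)&(Z>zr+48)&(Z<zr+63)&(abs(x-590)<90)&(y>-60)&(y<330),0,0,60):print('rack',o)
plan(s['eef_pos'],s['ee_rot'],[((547,-295.5,27),4.3,0,1)],50)
E
```

```text
t 17.275 [ 544.7 -297.9  148.5] yaw 4.06 q [ 0.74  0.53 -0.38  1.7   0.23  0.96 -1.23] w 91.8
[[ 0.997  0.071 -0.002]
 [ 0.071 -0.997 -0.001]
 [-0.002  0.001 -1.   ]]
(array([ 615.9, -174. ]), array([68.6, 37.1]), 13.8, np.float64(58.5), np.int32(1162))
(array([ 548. , -293.5]), array([81.2, 45.2]), 4.1, np.float64(56.4), np.int32(5904))
rack (array([634.2, 236.3]), array([45.5, 74.7]), 2.8, np.float64(113.2), np.int32(686))
rack (array([631.2, 295.2]), array([45. , 29.2]), 2.8, np.float64(107.0), np.int32(254))
rack (array([548.1, 222.4]), array([65.3, 55. ]), 2.8, np.float64(114.0), np.int32(744))
rack (array([550.5, 168. ]), array([65. , 38.3]), 2.4, np.float64(119.8), np.int32(537))
CALL 1,-1,40,0,0,-0.1,1, 1,-1,41,0,0.1,-0.1,1, 0.7,-0.4,40.5,0,0,0,1
end [ 547.  -295.5   27. ] 3 rows
```

>>> jog_arm(commands=[1,-1,40,0,0,-0.1,1,1,-1,41,0,0.1,-0.1,1,0.7,-0.8,40.5,0,0,0,1,0,0,0,0,0,0,0,0,0,0,0,0,0,0,0,0,0,0,0,0,0,0,0,0,0,0,0,0,0,0,0,0,0,0,0,0,0,0,0,0,0,0,0,0,-40,0,0,0,0])

```text
clock: 18.62
eef_pos: [545.4, -290.5, 65.3]
ee_rot: [[0.997, 0.079, -0.005], [0.079, -0.997, 0.004], [-0.005, -0.004, -1.0]]
ft_force: [0.4, 0.5, -3.0]
width: 43.7
gripper_force: 30.0
```

```bash
python3 - <<'E'
from w import *
s=sense();print(s['eef_pos'],s['ee_rot'].round(3))
plan(s['eef_pos'],s['ee_rot'],[((546,-295,215),4.3,0,0),((560,-150,220),50,0,0),((643.5,30,190),92.8,-6,0),((643.5,30,165),92.8,-6,0)],50)
E
```

```text
[ 545.40853097 -290.50900478   65.31060299] [[ 0.997  0.079 -0.005]
 [ 0.079 -0.997  0.004]
 [-0.005 -0.004 -1.   ]]
CALL 0,1,-50,-0.1,0.1,0.1,0, 0,2,-50,-0.1,0.1,0.1,0, -0.2,1.2,-49.7,0,0.1,0,0, 5,-29,-1,0,0,-9.1,0, 9,-28,-1,0,0,-9.1,0, 14,-25,-1,0,0,-9.2,0, 18,-23,-1,0,0,-9.1,0, 20.7,-20.4,-0.9,0,0,-9.2,0, 38,-10,6,-0.4,-1.2,-8.5,0, 40,-5,5,-0.5,-1.1,-8.6,0
CALL 40,1,4,-0.4,-1.2,-8.5,0, 39,7,4,-0.5,-1.1,-8.6,0, 37.8,13.6,3.1,-0.4,-1.2,-8.5,0, 2.6,0,24.9,0,0,0,0
end [643.5  30.  165. ] 14 rows
```

>>> jog_arm(commands=[0,1,-50,-0.1,0.1,0.1,0,0,2,-50,-0.1,0.1,0.1,0,-0.2,1.2,-49.7,0,0.1,0,0,5,-29,-1,0,0,-9.1,0,9,-28,-1,0,0,-9.1,0,14,-25,-1,0,0,-9.2,0,18,-23,-1,0,0,-9.1,0,20.7,-20.4,-0.9,0,0,-9.2,0,38,-10,6,-0.4,-1.2,-8.5,0,40,-5,5,-0.5,-1.1,-8.6,0])

```text
clock: 19.88
eef_pos: [595.2, -78.1, 210.0]
ee_rot: [[0.385, 0.923, -0.002], [0.922, -0.385, -0.046], [-0.043, 0.016, -0.999]]
ft_force: [0.7, 0.2, -3.7]
width: 43.7
gripper_force: 30.0
```

>>> jog_arm(commands=[40,1,4,-0.4,-1.2,-8.5,0,39,7,4,-0.5,-1.1,-8.6,0,37.8,13.6,3.1,-0.4,-1.2,-8.5,0,2.6,0,24.9,0,0,0,0,0,0,0,0,0,0,0])

```text
clock: 20.5
eef_pos: [643.5, 28.9, 164.4]
ee_rot: [[-0.049, 0.999, 0.005], [0.993, 0.049, -0.109], [-0.11, -0.0, -0.994]]
ft_force: [-0.8, -1.3, -2.8]
width: 43.6
gripper_force: 30.0
```

```bash
python3 - <<'E'
from w import *
rel('w10',644)
t,dd=snapshot('top');Wt=world('top',dd);cv2.imwrite('pics/top3.png',t[:,:,::-1])
x,y,Z=[Wt[...,i] for i in range(3)];zr=81.7-.106*y
for o in blobs(Wt,(dd>0)&(Z>zr+48)&(Z<zr+63)&(abs(x-590)<90)&(y>-60)&(y<330),0,0,60):print('rack',o)
E
```

```text
t 20.5 [643.5  28.9 164.4] yaw 92.84 q [ 0.35  0.63 -0.71  1.61  0.56  1.12 -0.49] w 43.6
[[-0.049, 0.999, 0.005], [0.993, 0.049, -0.109], [-0.11, -0.0, -0.994]] 29.99921590089798
tin 220 619.3 664.0 641.7 y 67.5 z 186.9
tin 240 619.7 664.3 642.0 y 59.0 z 188.2
30 [(504.2, 511.4, 139.7, 79.1), (588.8, 611.2, 144.4, 79.2), (666.3, 672.9, 147.9, 79.1)]
60 [(504.3, 512.3, 122.9, 80.9), (588.9, 612.1, 127.6, 80.9), (667.3, 674.2, 131.2, 80.6)]
90 [(506.1, 513.2, 105.4, 82.6), (590.5, 613.0, 110.1, 82.7), (668.0, 674.4, 113.6, 82.6)]
120 [(506.6, 513.6, 86.9, 84.0), (591.0, 614.0, 91.6, 84.5), (668.9, 675.5, 95.2, 84.7)]
rack (array([634.1, 236.1]), array([45.7, 74. ]), 3.4, np.float64(112.8), np.int32(689))
rack (array([630.9, 295.2]), array([45.1, 28.5]), 3.0, np.float64(106.9), np.int32(255))
rack (array([547.3, 236.5]), array([65.3, 64.7]), 3.2, np.float64(112.5), np.int32(886))
rack (array([544.7, 291.2]), array([65.3, 28.6]), 3.6, np.float64(106.8), np.int32(373))
```

>>> jog_arm(commands=[0,1,20,0,0,0,0,0,0,20,0,0,0,0,0,0,12,0,0,0,0,0,0,3.5,0,0,0,0,0,0,1,0,0,0,0])

```text
clock: 21.22
eef_pos: [648.0, 23.0, 111.4]
ee_rot: [[-0.047, 0.999, 0.012], [0.993, 0.048, -0.109], [-0.109, 0.007, -0.994]]
ft_force: [-0.2, 1.1, -3.0]
width: 43.8
gripper_force: 30.0
```

>>> jog_arm(commands=[0,0,1,0,0,0,0,0,0,0.5,0,0,0,0])

```text
clock: 21.48
eef_pos: [648.3, 22.8, 110.6]
ee_rot: [[-0.047, 0.999, 0.013], [0.993, 0.048, -0.109], [-0.109, 0.008, -0.994]]
ft_force: [1.1, 0.5, -3.5]
width: 43.7
gripper_force: 30.0
```

>>> jog_arm(commands=[0,0,0.5,0,0,0,0,0,0,0.5,0,0,0,0])

```text
clock: 21.72
eef_pos: [648.3, 22.9, 109.8]
ee_rot: [[-0.047, 0.999, 0.013], [0.993, 0.048, -0.109], [-0.109, 0.008, -0.994]]
ft_force: [-1.9, 0.2, 3.0]
width: 43.6
gripper_force: 30.0
```

```bash
python3 - <<'E'
from w import *
rel('w11',644)
E
```

```text
t 21.725 [648.3  22.9 109.8] yaw 92.73 q [ 0.34  0.69 -0.68  1.65  0.62  1.03 -0.53] w 43.6
[[-0.047, 0.999, 0.013], [0.993, 0.048, -0.109], [-0.109, 0.008, -0.994]] 30.000278055667877
tin 220 624.1 668.6 646.3 y 61.5 z 132.4
tin 240 624.5 668.8 646.7 y 52.9 z 133.5
30 [(588.7, 611.8, 132.8, 80.3), (666.7, 673.5, 136.3, 80.9)]
60 [(510.3, 512.9, 115.6, 81.9), (589.5, 612.5, 120.1, 81.7), (667.4, 674.1, 123.6, 81.8)]
90 [(506.6, 513.5, 102.2, 83.0), (589.9, 613.0, 106.7, 83.2), (668.2, 675.0, 110.2, 83.3)]
120 [(505.8, 514.6, 88.2, 84.3), (590.5, 614.0, 92.7, 84.5), (668.4, 675.6, 96.1, 84.6)]
```

>>> jog_arm(commands=[0,-3,-1.5,0.5,0,0,0,0,0,0,0,0,0,0,0,0,1,0,0,0,0,0,0,0.5,0,0,0,0,0,0,0.5,0,0,0,0])

```text
clock: 22.4
eef_pos: [644.9, 23.0, 109.6]
ee_rot: [[-0.048, 0.999, 0.003], [0.993, 0.048, -0.109], [-0.109, -0.002, -0.994]]
ft_force: [-5.0, 1.5, 9.7]
width: 44.0
gripper_force: 30.0
```

>>> jog_arm(commands=[0,0,0.5,0,0,0,0,0,0,0.5,0,0,0,0])

```text
clock: 22.65
eef_pos: [644.9, 23.3, 109.5]
ee_rot: [[-0.048, 0.999, 0.004], [0.993, 0.048, -0.109], [-0.109, -0.002, -0.994]]
ft_force: [-7.3, 0.9, 15.1]
width: 43.8
gripper_force: 30.0
```

In contact and near the lane centre. I release it.

>>> jog_arm(commands=[0,0,-0.7,0,0,0,0,0,0,0,0,0,0,1,0,0,0,0,0,0,1,0,0,0,0,0,0,1,0,0,0,0,0,0,1,0,0,0,0,0,0,1,0,0,0,0,0,0,1])

```text
clock: 23.52
eef_pos: [645.0, 22.3, 108.2]
ee_rot: [[-0.047, 0.999, 0.003], [0.993, 0.047, -0.109], [-0.109, -0.002, -0.994]]
ft_force: [-0.1, -0.1, -0.2]
width: 91.6
gripper_force: 0.0
```

>>> jog_arm(commands=[-5,0,-45,0,0,0,1,-5,0,-45,0,0,0,1,-40,0,-20,0,0,0,1,-50,0,0,0,3,0,1,-50,0,0,0,3,0,1,-40,0,0,0,0,0,1,0,0,0,0,0,0,1,0,0,0,0,0,0,1,0,0,0,0,0,0,1,0,0,0,0,0,0,1])

```text
clock: 24.78
eef_pos: [653.8, -153.0, 231.7]
ee_rot: [[-0.05, 0.999, -0.002], [0.999, 0.05, -0.005], [-0.005, -0.002, -1.0]]
ft_force: [-0.6, -0.1, 0.3]
width: 92.0
gripper_force: 0.0
```

>>> jog_arm(commands=[0,0,0,0,0,0,1,0,0,0,0,0,0,1,0,0,0,0,0,0,1,0,0,0,0,0,0,1,0,0,0,0,0,0,1,0,0,0,0,0,0,1,0,0,0,0,0,0,1,0,0,0,0,0,0,1])

```text
clock: 25.78
eef_pos: [653.6, -154.8, 231.5]
ee_rot: [[-0.047, 0.999, -0.002], [0.999, 0.047, -0.005], [-0.005, -0.002, -1.0]]
ft_force: [0.1, -0.6, -0.1]
width: 91.4
gripper_force: 0.0
```

```bash
cat > c.py <<'E'
from w import *
import sys
print(sense()['clock'])
t,dd=snapshot('top');Wt=world('top',dd);cv2.imwrite(f'pics/{sys.argv[1]}.png',t[:,:,::-1])
x,y,Z=[Wt[...,i] for i in range(3)];zr=81.7-.106*y
for o in blobs(Wt,(dd>0)&(Z>zr+48)&(Z<zr+63)&(abs(x-590)<90)&(y>-60)&(y<330),0,0,60):print('rack',o)
for o in blobs(Wt,(dd>0)&(((Z>82)&(Z<95))|((Z>45)&(Z<53)))&(abs(x-500)<200)&(y>-420)&(y<-110),0,0,300):print('by',o)
E
python3 c.py top4
```

```text
25.775
rack (array([638.1, 150.5]), array([45.3, 83.1]), 3.1, np.float64(122.1), np.int32(800))
rack (array([634.1, 236. ]), array([46.2, 73.8]), 2.7, np.float64(113.0), np.int32(690))
rack (array([631. , 295.7]), array([45.7, 27.9]), 2.1, np.float64(106.7), np.int32(256))
rack (array([547.5, 236.2]), array([65.1, 65.5]), 2.4, np.float64(112.4), np.int32(893))
rack (array([544.7, 292.2]), array([65.1, 29.8]), 2.7, np.float64(106.7), np.int32(371))
```

View pics/top4.png

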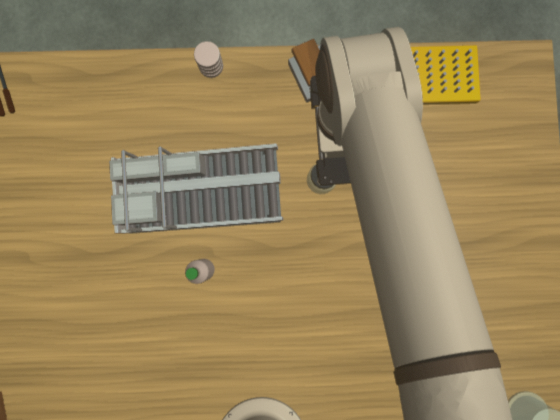

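The top view shows the long tin at the stop with the short tin behind it in the narrow lane, and the broad tin at the stop in the wide lane. The hoop bar hides the joint at column 162, so I check from the side and confirm everything is at rest.

>>> jog_arm(commands=[0,0,0,0,0,0,1,0,0,0,0,0,0,1,0,0,0,0,0,0,1,0,0,0,0,0,0,1,0,0,0,0,0,0,1,0,0,0,0,0,0,1,0,0,0,0,0,0,1,0,0,0,0,0,0,1])

```text
clock: 26.82
eef_pos: [653.6, -154.8, 231.5]
ee_rot: [[-0.047, 0.999, -0.002], [0.999, 0.047, -0.005], [-0.005, -0.002, -1.0]]
ft_force: [-0.3, 0.8, -0.2]
width: 91.6
gripper_force: 0.0
```

```bash
python3 c.py top5; python3 - <<'E'
from w import *
p,d=snapshot('side');cv2.imwrite('pics/side5.png',cv2.resize(p[190:350,140:290,::-1],None,fx=3.6,fy=3.6,interpolation=cv2.INTER_CUBIC))
W=world('side',d);x,y,Z=[W[...,i] for i in range(3)];zr=81.7-.106*y
for o in blobs(W,(d>0)&(Z>zr+48)&(Z<zr+62)&(abs(x-590)<90)&(y>-60)&(y<335),0,0,60):print('rack',o)
E
```

```text
26.825
rack (array([638.2, 150.2]), array([46.3, 83.1]), 2.9, np.float64(122.1), np.int32(800))
rack (array([634.3, 236.4]), array([45.9, 75. ]), 2.9, np.float64(113.2), np.int32(689))
rack (array([631. , 296.3]), array([28.5, 44.8]), 89.9, np.float64(106.8), np.int32(256))
rack (array([547.6, 236.3]), array([65.4, 65.4]), 2.8, np.float64(112.6), np.int32(894))
rack (array([544.6, 291. ]), array([65. , 28.1]), 3.0, np.float64(106.9), np.int32(372))
rack (array([637.8, 143.2]), array([45.7, 62.4]), 3.4, np.float64(123.3), np.int32(430))
rack (array([639.4, 218.9]), array([58.2, 74. ]), 3.6, np.float64(115.5), np.int32(606))
rack (array([547.1, 229.6]), array([65.7, 44.9]), 3.5, np.float64(113.9), np.int32(522))
rack (array([635.5, 288.3]), array([55.2, 51.5]), 3.0, np.float64(107.9), np.int32(465))
rack (array([544.9, 284.5]), array([65.9, 50.4]), 2.2, np.float64(108.1), np.int32(683))
```

View pics/side5.png

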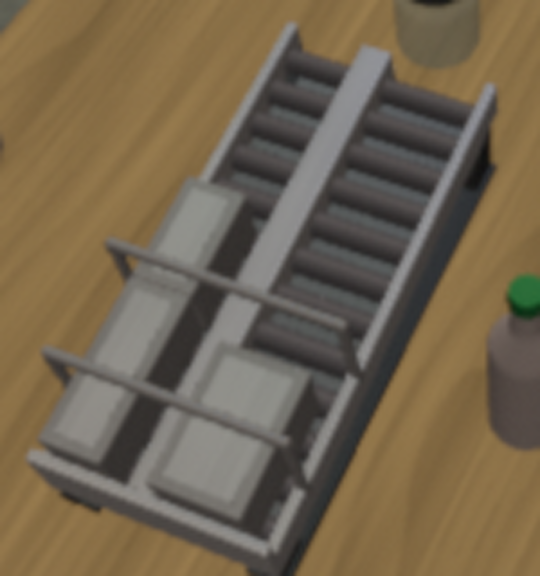

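The side view shows the long and broad tins against the stop. The short tin is close behind the long one, with the joint at (150,275) closed, and nothing is moving. I hand the job in.

```bash
python3 -c "
from bench import *
print(finish_job())"
```

```text
the job is handed in; nothing more can be done
None
```

The job is handed in: by the last top and side views all three tins are at rest, the long and broad ones against the stop and the short one against the long one; no bystander was seen to move, but the arm hid the round tin in those last views.

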